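# Lock the V-block carriage and hold a lens barrel pressed in the sprung V

### The arm

A 6-joint arm with a two-finger parallel gripper is mounted at the origin on the work surface. World frame = base frame: x ahead of the robot, y to its left, z up, the work surface at z = 0. Lengths are in mm, angles in degrees, forces in N, time in s.
With the tool pointing down it reaches from about 350 to 850 mm from the base axis. Payload 8.1 kg.
Tool frame: the origin (TCP) lies at the very end of the fingers, on their centre line; the grasp point (between the pads) lies 19 mm behind it; z points along the fingers, y is the direction in which the jaws open and shut (so a half turn about z gives the same grasp; the last joint's range is limited). The gripper opens to 85 mm and grips with 20 to 120 N. Pads are 22 mm wide; open, the fingers measure 114 mm over their backs; the gripper's body (76 mm by 85 mm) begins 54 mm behind the grasp point. The pads swing forward as they close: fully open they stand 13 mm farther back than shut.
Start: joints at [-73.018, 7.471, 85.268, -0, 87.261, -4.893], TCP at [223.575, -556.794, 231.292] pointing down, gripper open.
Joint ranges: [-169.43, 169.43], [-51.17, 129.36], [1.28, 143.12], [-76.62, 256.62], [0, 156.53], [-152.29, 152.29]. Speed limits (degrees/s): [136.94, 136.94, 159.86, 180, 180, 180].

### API

Orientations are given as [roll, pitch, yaw] about the fixed x, y, z axes, in that order (R = Rz(yaw) Ry(pitch) Rx(roll)).
In Python, from bench import r gives the robot as it stands.
- The arm moves only by the shell command python3 -m crank 'ROWS' [OPENING] [FORCE]. ROWS is JSON, a list that holds one entry, the list of rows, each a list of 6 numbers: the shift along the tool's x, y, z in m, then the turn, a rotation vector about the tool's x, y, z in rad. A call has 1 to 10 rows; each row is the pose to reach, as a shift and turn from the pose measured when the call began, along the tool's axes at that moment; what a row does not reach only later rows make up. A row lasts 1/8 s, in which the tool goes at most 62.5 mm and 10.7 degrees, less where a joint would pass 70% of its speed; a pose out of reach is approached as far as the arm can. A call with a gripper value outside its range is refused whole. OPENING is the closure, from 0 (fully open) to 1 (shut), set as the call begins (- or left out, the last holds). The fingers move at their own pace and stop on an object; FORCE is the grip in N (left out, the last holds). Time passes only in rows, so rows that repeat a pose let the fingers close. It gives the time, the measured TCP pose, the force and the opening at its end, in the units of the state.
- r.sense(): the state, without advancing time (a new reading comes with each control period).
- r.snapshot(name): name is "side" or "top"; returns (picture, depth): 480x640x3 uint8, blue, green, red; 480x640 float32, mm along the optical axis (not along the pixel's ray), 0 where there is no reading.
- r.get_calibration(name): a dict with "mtx" (3x3 intrinsics, pixels), "cam_to_world" (4x4, takes a point from camera to world coordinates). Camera axes: x right, y down, z forward; pixel columns grow to the right and rows downward; lengths in mm; the calibration is good to about 2 mm. A picture is of the moment at which its call begins. get_calibration takes no time and is no camera call.
- r.hand_in(): hands the job in, once; it reports no verdict.
Trained networks look in the newest picture that a camera, given by its name, has taken for a name from the list of things; names that differ only in an ending like _2 or _b are one class to them, and where a whole thing is asked for, a point or a joint stands for the part that bears it (a point fixed in the world has none). Each returns a list of dicts, best first, with "conf" (0 to 1); they miss things now and then, are a little off and sometimes report something else, mostly with a low value. They report only what shows in the picture. A call takes as long as a camera call. They do not tell look-alikes from the thing itself.
- r.look_for(thing, camera): "extent" ([left, top, right, bottom] in pixels, round what is visible of it).
- r.landmark_of(thing, camera): "pixel" ([column, row] in pixels: a listed point, or the origin of a listed thing).
The state is a dict: "time": time; "joint_pos": joint angles; "qd": joint speeds; "joint_efforts": joint torques, N m; "tool_pos": TCP position; "tcp_rot": TCP orientation; "ft_force": force on the tool from outside, world axes, zero at the start; "wrist_torque": the same for the moment, N m; "finger_gap": finger opening in mm.
Only numpy, scipy, OpenCV 4.12 (cv2) and the standard library are available. Lean on these libraries where they do the work, as an engineer would, in place of code of your own. Each camera call takes 0.05 s, during which the arm holds its last target.

### The job

Swing the red turnbutton fully across so that its nose locks the V-block carriage into its dock. Then take the lens barrel from the blue rest, lay it in the brass-faced V, centred along it, and press it down so that the sprung V-block sinks about half of its 14 mm travel with the barrel bearing on both V faces. The program finishes while holding it pressed down like that; leave the vials, lens cap and screwdriver alone.

Things in the scene. Friction and masses are not known exactly. Their poses are not given: they have to be found in the camera images.
- latch (a joint): Turn of the red turnbutton about its vertical pivot, growing clockwise seen from above. 0 = bar along the dock's y (unlocked, grip peg to the dock's -y); 1.57 = stop (locked: nose over the grey carriage's foot, peg pointing straight away from the V-block, dock's -x). It starts between 0 and 0.45. Friction 0.05 N m holds it where it is left.
- latch_grip (a point): Middle of the turnbutton's red upright grip peg, 45 mm from the pivot: round, 12 mm in diameter, 30 mm tall, its top 15 mm above this point, which is 40 mm above the bench. The bar (14 mm wide, 8 mm thick) has its top 15 mm below this point.
- latch_pivot (a point): Turnbutton's pivot, fixed on the aluminium dock plate (142 x 160 mm, low rims), 21 mm above the bench. Its x axis is the dock's x and points from the pivot to the middle of the V-block, 66 mm away; y runs parallel to the V. The bar's nose reaches 32 mm from the pivot, opposite the grip peg.
- v_seat (a point): Centre of the barrel when seated in the V: 71 mm above the bench with the V-block up; sinks with it. y runs along the V, x across, z up. The 90 degree V is two brass-faced saddles, each 18 mm long, centred 47 mm either side along y, tops level with this point, 30 mm to each side across. Between them a 76 mm long gap for fingers, its floor 28 mm below this point.
- vblock (a joint): How far the sprung V-block has been pressed down, m: 0 = up (preloaded, stays up under the barrel's own weight), 0.014 = bottom stop. Starting it takes about 3 to 4 N; then it gives 1.2 N per mm, so half-way is about 11 to 12 N.
- v_face_near: The two brass-faced 45 degree pads on the side of the V nearer the turnbutton (local -x); origin 28 mm below the seated barrel's axis, midway along the V. Polished and slick (friction about 0.1). Part of the V-block.
- v_face_far: The two brass-faced 45 degree pads on the other side of the V (local +x); same origin. Polished and slick (friction about 0.1). Part of the V-block.
- barrel_center (a point): Centre of the lens barrel: aluminium cylinder 32 mm in diameter, 130 mm long, about 0.18 kg, with a black and a blue band. y runs along it; either end may face either way. At the start it lies in the blue rest, axis 32 mm above the bench, held only near its ends; the middle 80 mm is free on both sides for fingers, down to the rest's 4 mm base plate (50 x 116 mm).
- barrel: The same lens barrel; this origin lies 16 mm to the side of its axis (on its skin, at mid-length), the underside as it lies at the start.
- v_carriage (a point): The loose grey carriage that bears the V-block: middle of the underside of its foot plate (90 x 134 x 10 mm), 5 mm above the bench on the dock plate; 66 mm from the pivot. It has 1.5 mm of play in the dock.
- vial_amber: Bystander: amber sample vial with white cap, 28 mm in diameter, 55 mm tall; origin at its underside.
- vial_clear: Bystander: clear sample vial with black cap, 28 mm in diameter, 55 mm tall; origin at its underside.
- lens_cap: Bystander: grey lens cap, 38 mm in diameter, 10 mm thick, lying on the bench; origin at its underside.
- driver: Bystander: small screwdriver with yellow handle, 160 mm long, lying on the bench.
Mind the look-alikes: they are no part of the job. Leave any brown or orange look-alike of the barrel alone.

How it is judged:
By the outcome, as a careful person would: the job done as asked, in the order asked, and still so for the second after the job is handed in, while the arm keeps its last pose, push and grip.
It also fails if it takes over 61 s, if anything falls off the work surface, if the arm or the gripper's body presses on something with over 40 N, if the wrist force passes 120 N, or if a joint passes its speed limit or range.

## Working session

There is one attempt and no reset: what is moved stays moved. The work goes in short steps, Python scripts to look and compute and a shell command to move; the robot and the scene stay as the last step left them, time stands still between calls to the robot, and variables do not carry over. Pictures are saved under pics/ and viewed, and the job is handed in when it is done.

```bash
ls; mkdir -p pics; python3 - <<'E'
from bench import r
import cv2, numpy as np
print(r.sense())
for c in("top","side"):
    im,d=r.snapshot(c); cv2.imwrite(f"pics/{c}0.png",im); k=r.get_calibration(c); print(c,np.round(k["mtx"],1).tolist(),np.round(k["cam_to_world"],3).tolist())
E
```

```text
pics
{'time': 0.0, 'joint_pos': array([-7.30187996e+01,  7.51749179e+00,  8.53327347e+01, -2.83096807e-04,
        8.72619931e+01, -4.89231779e+00]), 'qd': array([-0.0326837 , -0.03679945, -0.09806791,  0.02464705,  0.13817617,
        0.03205192]), 'joint_efforts': array([ 2.05558623e-03, -5.69397962e+01, -5.00549948e+01, -7.08329276e-05,
        1.51605962e-02, -7.40623545e-05]), 'tool_pos': array([ 223.39079142, -556.23521633,  230.18648372]), 'tcp_rot': array([-1.79888165e+02, -9.28873734e-03,  2.18735229e+01]), 'ft_force': array([ 0.15197482, -0.24169131, -0.17360826]), 'wrist_torque': array([ 0.02898603,  0.04175718, -0.00466971]), 'finger_gap': 85.5027525023032}
top [[591.2, 0.0, 322.3], [0.0, 591.2, 256.7], [0.0, 0.0, 1.0]] [[-0.019, -0.987, 0.157, 431.102], [-1.0, 0.017, -0.016, -45.004], [0.013, -0.157, -0.988, 1122.551], [0.0, 0.0, 0.0, 1.0]]
side [[493.8, 0.0, 321.6], [0.0, 493.8, 231.0], [0.0, 0.0, 1.0]] [[-0.954, -0.163, 0.253, 373.911], [-0.3, 0.559, -0.773, 535.935], [-0.015, -0.813, -0.582, 532.8], [0.0, 0.0, 0.0, 1.0]]
```

View pics/top0.png

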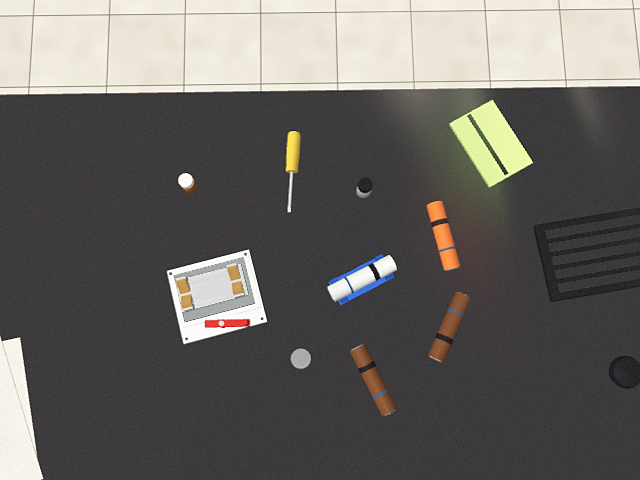

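View pics/side0.png

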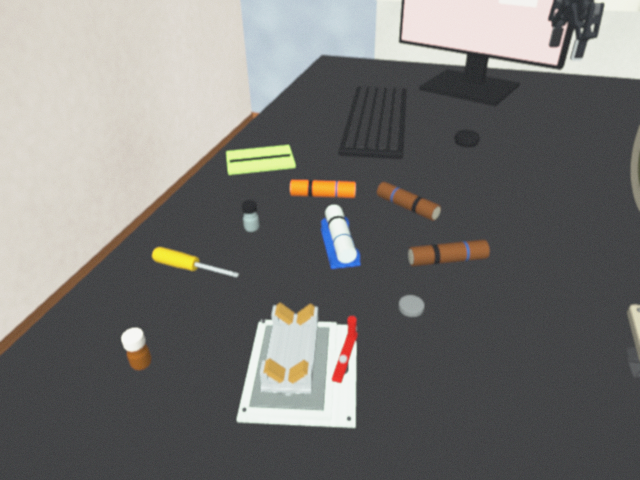

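The top view shows the silver/white barrel in the blue rest at (362,279). Its look-alikes are the orange one at (443,236) and the brown ones at (449,327) and (373,380). The description (aluminium, in the blue rest) selects (362,279). The turnbutton's pivot is near (221,324) and its peg near (245,323).

```bash
cat > h.py <<'E'
import numpy as np, cv2
from bench import r
def ray(cam,px):
    k=r.get_calibration(cam);T=np.array(k["cam_to_world"]);K=np.array(k["mtx"])
    d=np.linalg.inv(K)@[px[0],px[1],1.]
    return T[:3,3],T[:3,:3]@d
def at_z(cam,px,z):
    o,d=ray(cam,px); return o+d*(z-o[2])/d[2]
def tri(p1,p2):
    o1,d1=ray("top",p1);o2,d2=ray("side",p2)
    d1=d1/np.linalg.norm(d1);d2=d2/np.linalg.norm(d2)
    s=np.linalg.lstsq(np.stack([d1,-d2],1),o2-o1,rcond=None)[0]
    a=o1+s[0]*d1;b=o2+s[1]*d2
    return (a+b)/2,np.linalg.norm(a-b)
def proj(cam,P):
    k=r.get_calibration(cam);T=np.linalg.inv(np.array(k["cam_to_world"]));K=np.array(k["mtx"])
    q=K@(T[:3,:3]@np.array(P)+T[:3,3]);return q[:2]/q[2]
E
python3 - <<'E'
from h import *
Z=dict(latch_grip=40,latch_pivot=21,v_seat=71,barrel_center=32,v_carriage=5)
ims={c:r.snapshot(c)[0] for c in("top","side")}
for n,z in Z.items():
    for c in("top","side"):
        for q in r.landmark_of(n,c)[:3]:
            print(n,c,np.round(q["pixel"],1),round(q["conf"],2),np.round(at_z(c,q["pixel"],z),1))
cv2.imwrite("pics/c1.png",np.hstack([cv2.resize(ims["top"][235:355,160:290],(390,360),interpolation=2),cv2.resize(ims["top"][235:355,305:435],(390,360),interpolation=2)]))
cv2.imwrite("pics/c2.png",cv2.resize(ims["side"][290:430,230:370],(560,560),interpolation=2))
print(r.sense()["time"])
E
```

```text
latch_grip top [244.3 321.2] 0.83 [486.4  82.   40. ]
latch_grip side [352.  327.2] 0.97 [481.8  82.2  40. ]
latch_pivot top [217.4 320.1] 0.82 [490.3 133.9  21. ]
latch_pivot side [343.4 361.9] 0.82 [481.3 126.8  21. ]
v_seat top [205.6 287.9] 0.58 [545.2 147.3  71. ]
v_seat top [302.2 359.5] 0.25 [416.1 -23.   71. ]
v_seat side [291.5 332.4] 0.96 [545.2 140.9  71. ]
barrel_center top [450.4 325.6] 0.97 [ 471.7 -295.5   32. ]
barrel_center top [371.9 379.7] 0.92 [ 377.1 -147.8   32. ]
barrel_center top [360.6 277.7] 0.76 [ 563.3 -132.8   32. ]
barrel_center side [407.1 199.2] 0.89 [ 466.3 -274.1   32. ]
barrel_center side [447.4 250.8] 0.84 [ 376.6 -133.7   32. ]
barrel_center side [335.  232.8] 0.79 [ 567.6 -130.5   32. ]
v_carriage top [219.6 288.6] 0.8 [550.5 132.9   5. ]
v_carriage side [291.6 365.8] 0.65 [548.9 140.2   5. ]
0.7
```

View pics/c1.png

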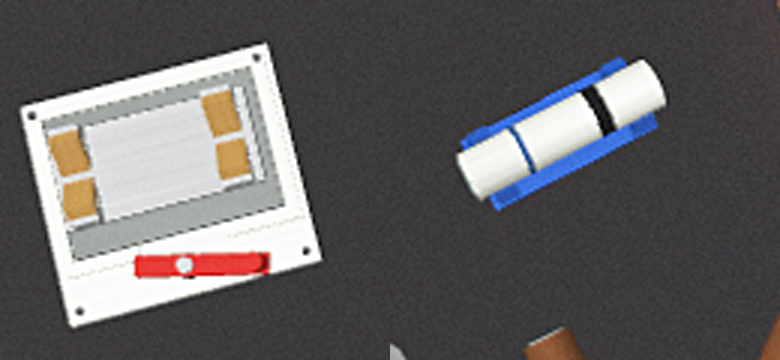

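View pics/c2.png

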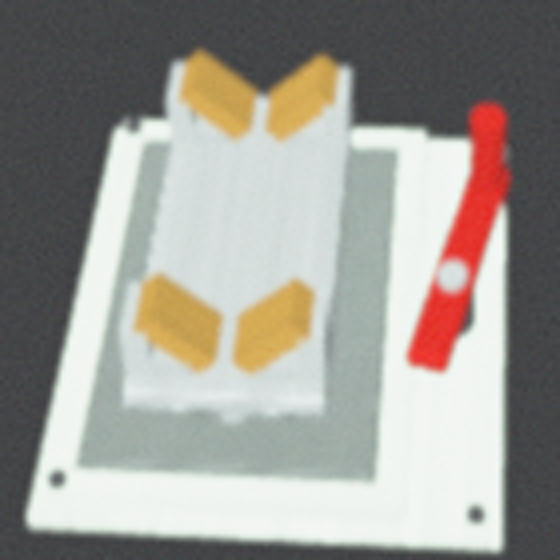

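```bash
cat > m.py <<'E'
from h import *
def cloud(cam):
    im,d=r.snapshot(cam);k=r.get_calibration(cam);K=np.array(k["mtx"]);T=np.array(k["cam_to_world"])
    v,u=np.mgrid[:480,:640]
    P=np.stack([(u-K[0,2])/K[0,0]*d,(v-K[1,2])/K[1,1]*d,d],-1)@T[:3,:3].T+T[:3,3]
    P[d==0]=np.nan
    return im,cv2.cvtColor(im,cv2.COLOR_BGR2HSV).astype(int),P
E
python3 - <<'E'
from m import *
for c in("top","side"):
    im,hsv,P=cloud(c); H,S,V=hsv[...,0],hsv[...,1],hsv[...,2]
    X,Y,Z=P[...,0],P[...,1],P[...,2]
    b=(abs(X-565)<90)&(abs(Y+132)<90)
    # barrel
    m=b&(Z>36)
    Q=P[m];mu=Q.mean(0);w,v=np.linalg.eigh(np.cov((Q-mu)[:,:2].T));a=v[:,1]*np.sign(v[1,1]);t=(Q-mu)[:,:2]@a
    print(c,"barrel",m.sum(),mu.round(1),"yaw",np.degrees(np.arctan2(a[1],a[0])).round(2),"t",np.percentile(t,[1,99]).round(1),"mid",(mu[:2]+a*np.percentile(t,[1,99]).mean()).round(1),"zmax",np.percentile(Q[:,2],98).round(1))
    tab=(abs(X-470)<20)&(abs(Y+50)<40);print("table z",np.nanmedian(Z[tab]).round(1),np.nanstd(Z[tab]).round(2))
    dk=(abs(X-530)<130)&(abs(Y-130)<130)
    red=dk&((H<6)|(H>174))&(S>150)&(V>100)
    Q=P[red];print("red z",np.nanpercentile(Q[:,2],[2,25,50,75,98]).round(1))
    pk=red&(Z>36);print("peg",pk.sum(),np.nanmean(P[pk],0).round(1),np.nanpercentile(P[pk],98,axis=0).round(1),np.nanpercentile(P[pk],2,axis=0).round(1))
    br=dk&(H>8)&(H<28)&(S>100)&(V>100)&(X>500)&(X<590)&(abs(Y-140)<80)
    n,l,st,ce=cv2.connectedComponentsWithStats(br.astype(np.uint8))
    for i in range(1,n):
        if st[i,4]>30: print("pad",ce[i].round(1),st[i,4],np.nanmean(P[l==i],0).round(1),np.nanpercentile(P[l==i][:,2],[2,98]).round(1))
    # plate
    wh=dk&(S<40)&(V>170)&(Z<30)&(Z>-5)
    cn=max(cv2.findContours((dk&(V>100)&(Z<100)).astype(np.uint8),0,1)[0],key=cv2.contourArea)
    hull=cv2.convexHull(cn);ap=cv2.approxPolyDP(hull,8,True)[:,0]
    print("plate px",ap.tolist())
    if c=="top":
        W=np.array([at_z("top",p,8) for p in ap]);print(W.round(0).tolist())
    print("plate z",np.nanpercentile(Z[wh],[5,50,95]).round(1))
E
```

```text
top barrel 1144 [ 562.7 -134.9   44.7] yaw 116.33 t [-64.3  64.3] mid [ 562.7 -134.9] zmax 50.6
table z -0.4 2.04
red z [20.7 23.6 25.1 27.2 56.4]
peg 37 [484.6  79.9  53. ] [489.6  85.9  58.1] [480.2  74.9  39.1]
pad [233.3 272.4] 132 [573.5  99.4  61.1] [51.2 71.3]
pad [182.7 285.8] 139 [550.7 190.3  60.4] [49.6 70.1]
pad [237.1 287.6] 114 [545.8  92.5  61.6] [50.6 70.8]
pad [186.1 300.9] 125 [523.5 183.7  61.2] [50.4 69.7]
plate px [[248, 249], [266, 321], [183, 343], [167, 270]]
[[625.0, 79.0, 8.0], [488.0, 45.0, 8.0], [450.0, 199.0, 8.0], [587.0, 232.0, 8.0]]
plate z [ 1.6  9.2 16.5]
side barrel 850 [ 558.1 -124.5   45. ] yaw 116.53 t [-73.1  56.4] mid [ 561.8 -132. ] zmax 49.5
table z 0.8 0.93
red z [21.2 25.  26.  32.7 56.2]
peg 115 [482.   84.3  49.8] [487.4  87.9  57. ] [477.6  77.3  37.2]
pad [284.2 312.9] 242 [570.6 102.   60.5] [50.2 69.5]
pad [305.  313.5] 213 [543.3  95.7  61.1] [50.9 69.5]
pad [274.2 370.2] 300 [548.  193.9  60.6] [50.4 69.3]
pad [297.9 371.2] 266 [520.5 187.6  61.1] [49.6 69.1]
plate px [[273, 305], [355, 316], [354, 428], [236, 421], [257, 323]]
plate z [ 3.2 12.9 16.6]
```

```bash
cat > go.py <<'E'
import sys
from h import *
from scipy.spatial.transform import Rotation as R
x,y,z,yaw=map(float,sys.argv[1:5])
s=r.sense();R0=R.from_euler("xyz",s["tcp_rot"],degrees=True);R1=R.from_euler("xyz",[180,0,yaw],degrees=True)
d=R0.inv().apply(np.array([x,y,z])-s["tool_pos"])/1000
print(np.round(d,4).tolist(),np.round((R0.inv()*R1).as_rotvec(),4).tolist(),"t",round(s["time"],2),"F",s["ft_force"].round(1),"gap",s["finger_gap"].round(1),"pos",s["tool_pos"].round(1),s["tcp_rot"].round(1))
E
python3 go.py 483.5 82 110 52
```

```text
Traceback (most recent call last):
  File "go.py", line 7, in <module>
    print(np.round(d,4).tolist(),np.round((R0.inv()*R1).as_rotvec(),4).tolist(),"t",round(s["time"],2),"F",s["ft_force"].round(1),"gap",s["finger_gap"].round(1),"pos",s["tool_pos"].round(1),s["tcp_rot"].round(1))
                                                                                                                                        ^^^^^^^^^^^^^^^^^^^^^
AttributeError: 'float' object has no attribute 'round'
```

```bash
sed -i 's/s\["finger_gap"\].round(1)/round(float(s["finger_gap"]),1)/' go.py; python3 go.py 483.5 82 180 52
```

```text
[0.4792, -0.496, 0.0513] [0.0, -0.0, -0.5258] t 0.8 F [-0.4 -0.5 -0.1] gap 85.4 pos [ 223.6 -556.8  231.3] [180.   -0.   21.9]
```

```bash
python3 -m crank '[[[0.16,-0.165,0.0,0,0,-0.18],[0.48,-0.496,0.05,0,0,-0.526],[0.48,-0.496,0.05,0,0,-0.526],[0.48,-0.496,0.05,0,0,-0.526],[0.48,-0.496,0.05,0,0,-0.526],[0.48,-0.496,0.05,0,0,-0.526],[0.48,-0.496,0.05,0,0,-0.526],[0.48,-0.496,0.05,0,0,-0.526],[0.48,-0.496,0.05,0,0,-0.526],[0.48,-0.496,0.05,0,0,-0.526]]]' 0.5 20;  python3 go.py 483.5 82 180 52
```

```text
time: 2.05
tool_pos: [459.6, 22.3, 187.0]
tcp_rot: [179.9, -0.0, 52.0]
ft_force: [0.9, -0.6, 0.1]
finger_gap: 42.7
[0.0617, -0.0179, 0.007] [0.0014, -0.0007, 0.0003] t 2.05 F [ 0.9 -0.6  0.1] gap 42.7 pos [459.6  22.3 187. ] [179.9  -0.   52. ]
```

```bash
python3 -m crank '[[[0.062,-0.018,0.007,0.0014,0,0],[0.062,-0.018,0.007,0.0014,0,0],[0.062,-0.018,0.06,0.0014,0,0],[0.062,-0.018,0.09,0.0014,0,0],[0.062,-0.018,0.09,0.0014,0,0],[0.062,-0.018,0.09,0.0014,0,0]]]' 
python3 - <<'E'
from m import *
ims={c:r.snapshot(c)[0] for c in("top","side")}
cv2.imwrite("pics/c3.png",np.hstack([cv2.resize(ims["top"][235:355,160:290],(390,360),interpolation=2),cv2.resize(ims["side"][250:430,210:405],(390,360),interpolation=2)]))
E
python3 go.py 483.5 82 31 52
```

```text
time: 2.8
tool_pos: [484.6, 81.7, 98.6]
tcp_rot: [179.9, -0.1, 52.0]
ft_force: [1.4, -0.2, 1.1]
finger_gap: 42.7
[-0.0013, -0.0016, 0.0683] [0.0027, -0.003, -0.0002] t 2.9 F [ 0.9  0.1 -0. ] gap 42.7 pos [485.3  82.   99.3] [179.8  -0.2  52. ]
```

View pics/c3.png

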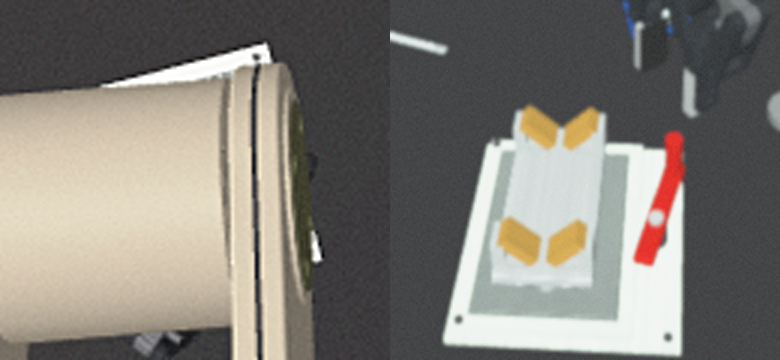

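The side crop shows the open fingers above the red peg, one on each side of it, at full-image columns 335 and 360. I'm descending and gripping.

```bash
python3 -m crank '[[[-0.001,-0.001,0.03,0.0027,-0.003,0],[-0.001,-0.001,0.05,0.0027,-0.003,0],[-0.001,-0.001,0.067,0.0027,-0.003,0],[-0.001,-0.001,0.067,0.0027,-0.003,0],[-0.001,-0.001,0.067,0.0027,-0.003,0]]]' 
python3 -m crank '[[[0,0,0,0,0,0],[0,0,0,0,0,0],[0,0,0,0,0,0],[0,0,0,0,0,0]]]' 0.95 20
python3 go.py 483.5 82 31 52
```

```text
time: 3.52
tool_pos: [484.9, 81.9, 33.3]
tcp_rot: [179.9, -0.1, 52.0]
ft_force: [-0.1, 0.3, 0.0]
finger_gap: 42.5
time: 4.03
tool_pos: [485.8, 82.0, 34.2]
tcp_rot: [179.9, -0.1, 52.0]
ft_force: [-0.5, 1.2, 6.0]
finger_gap: 10.7
[-0.0014, -0.0018, 0.0032] [0.0022, -0.0022, -0.0001] t 4.03 F [-0.5  1.2  6. ] gap 10.7 pos [485.8  82.   34.2] [ 1.799e+02 -1.000e-01  5.200e+01]
```

```bash
python3 - <<'E'
from h import *
from scipy.spatial.transform import Rotation as R
s=r.sense();R0=R.from_euler("xyz",s["tcp_rot"],degrees=True)
pv=np.array([482.9,127.2])
for a in [-95,-103,-111,-119,-127,-135,-143,-151,-159,-166,-170]:
    p=pv+45*np.array([np.cos(np.radians(a)),np.sin(np.radians(a))])
    print(a,np.round(R0.inv().apply([p[0]-484.5,p[1]-82.2,1])/1000,4).tolist())
E
```

```text
-95 [-0.0033, -0.0045, -0.001]
-103 [-0.0063, -0.0099, -0.001]
-111 [-0.0086, -0.0158, -0.0011]
-119 [-0.01, -0.0219, -0.0011]
-127 [-0.0105, -0.0282, -0.0011]
-135 [-0.0102, -0.0344, -0.0011]
-143 [-0.009, -0.0406, -0.0011]
-151 [-0.007, -0.0465, -0.0011]
-159 [-0.0041, -0.0521, -0.0011]
-166 [-0.001, -0.0567, -0.0011]
-170 [0.001, -0.0591, -0.0011]
```

```bash
python3 -m crank '[[[-0.0033,-0.0045,-0.001,0,0,0],[-0.0063,-0.0099,-0.001,0,0,0],[-0.0086,-0.0158,-0.001,0,0,0],[-0.01,-0.0219,-0.001,0,0,0],[-0.0105,-0.0282,-0.001,0,0,0],[-0.0105,-0.0282,-0.001,0,0,0]]]' 
python3 go.py 448.7 97.9 35 52
```

```text
time: 4.78
tool_pos: [455.3, 90.1, 34.6]
tcp_rot: [179.9, 0.1, 52.0]
ft_force: [-3.7, -6.6, 0.4]
finger_gap: 11.1
[0.0021, -0.01, -0.0005] [0.0013, 0.0012, -0.0001] t 4.78 F [-3.7 -6.6  0.4] gap 11.1 pos [455.3  90.1  34.6] [1.799e+02 1.000e-01 5.200e+01]
```

```bash
python3 - <<'E'
from h import *
from scipy.spatial.transform import Rotation as R
s=r.sense();R0=R.from_euler("xyz",s["tcp_rot"],degrees=True)
pv=np.array([482.2,126.0])
for a in [-135,-143,-151,-159,-166,-170]:
    p=pv+45*np.array([np.cos(np.radians(a)),np.sin(np.radians(a))])
    print(a,np.round(R0.inv().apply([p[0]-s['tool_pos'][0],p[1]-s['tool_pos'][1],0])/1000,4).tolist())
E
```

```text
-135 [0.0002, -0.0064, -0.0]
-143 [0.0014, -0.0126, -0.0]
-151 [0.0034, -0.0185, -0.0]
-159 [0.0063, -0.0241, -0.0]
-166 [0.0094, -0.0286, -0.0]
-170 [0.0114, -0.031, -0.0001]
```

```bash
python3 -m crank '[[[0.0002,-0.0064,0,0,0,0],[0.0014,-0.0126,0,0,0,0],[0.0034,-0.0185,0,0,0,0],[0.0063,-0.0241,0,0,0,0],[0.0063,-0.0241,0,0,0,0],[0.0094,-0.0286,0,0,0,0],[0.0094,-0.0286,0,0,0,0]]]' 
python3 go.py 438.5 115.1 35 52
python3 - <<'E'
from m import *
ims={c:r.snapshot(c)[0] for c in("top","side")}
cv2.imwrite("pics/c4.png",cv2.resize(ims["side"][250:430,210:405],(780,720),interpolation=2)[:600])
E
```

```text
time: 5.65
tool_pos: [439.0, 114.7, 34.6]
tcp_rot: [179.8, 0.1, 52.0]
ft_force: [2.1, -6.9, -0.8]
finger_gap: 11.0
[0.0, -0.0006, -0.0004] [0.0028, 0.0017, 0.0003] t 5.65 F [ 2.1 -6.9 -0.8] gap 11.0 pos [439.  114.7  34.6] [1.798e+02 1.000e-01 5.200e+01]
```

View pics/c4.png

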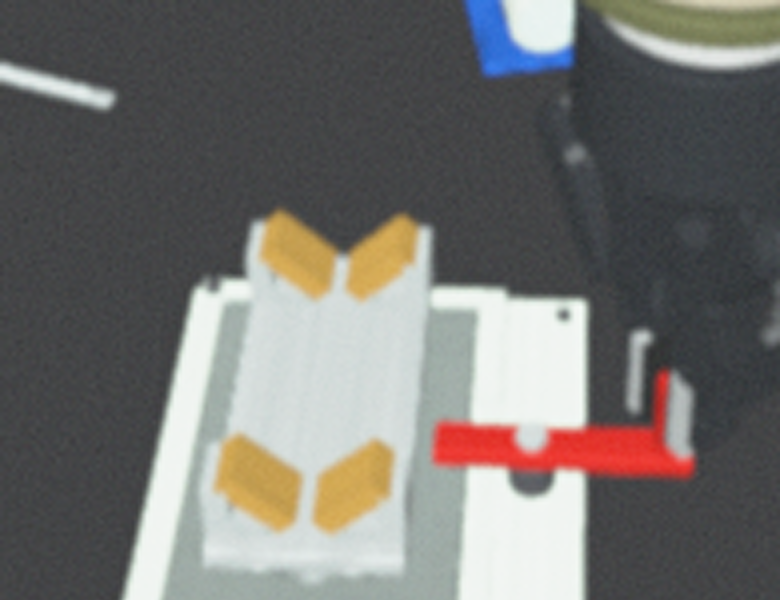

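The bar now lies straight across at crop row 447, with its nose over the grey foot. The force opposes further travel. I'm pressing a little more to confirm it's at the stop.

```bash
python3 go.py 438.3 117.7 35 52; python3 -m crank '[[[0.002,-0.0024,0,0,0,0],[0.002,-0.0024,0,0,0,0],[0.002,-0.0024,0,0,0,0]]]' 
python3 go.py 438.5 115.1 35 52
python3 - <<'E'
from m import *
pv=np.array([482.2,126.0])
d=r.sense()["tool_pos"][:2]-pv;print(np.linalg.norm(d),np.degrees(np.arctan2(d[1],d[0])))
E
```

```text
[0.002, -0.0023, -0.0004] [0.0026, 0.0016, 0.0001] t 5.75 F [ 2.3 -4.9  0.2] gap 11.1 pos [438.9 114.7  34.6] [1.799e+02 1.000e-01 5.200e+01]
time: 6.12
tool_pos: [438.9, 115.2, 34.7]
tcp_rot: [179.7, 0.3, 52.0]
ft_force: [3.9, -18.1, 1.4]
finger_gap: 10.8
[-0.0003, -0.0002, -0.0003] [0.0061, 0.0049, 0.0001] t 6.12 F [  3.9 -18.1   1.4] gap 10.8 pos [438.9 115.2  34.7] [179.7   0.3  52. ]
44.64739608251559 -166.00543363001808
```

```bash
python3 -m crank '[[[0,0,0,0,0,0],[0,0,0,0,0,0],[0,0,0,0,0,0]]]' 0.6
python3 -m crank '[[[0,0,-0.05,0,0,0],[0,0,-0.11,0,0,0],[0,0,-0.11,0,0,0],[0,0,-0.11,0,0,0]]]' 0.2
python3 go.py 562.5 -133.5 150 116.4
```

```text
time: 6.5
tool_pos: [438.6, 115.7, 34.5]
tcp_rot: [179.7, 0.3, 52.0]
ft_force: [0.3, 0.6, -0.5]
finger_gap: 33.9
time: 7.0
tool_pos: [438.3, 116.7, 144.3]
tcp_rot: [179.7, 0.3, 52.0]
ft_force: [-0.5, 0.0, -0.7]
finger_gap: 68.6
[-0.121, 0.2518, -0.0038] [0.0023, 0.007, -1.1232] t 7.0 F [-0.5  0.  -0.7] gap 68.6 pos [438.3 116.7 144.3] [179.7   0.3  52. ]
```

```bash
python3 -m crank '[[[-0.121,0.252,-0.004,0.002,0.007,-1.123],[-0.121,0.252,-0.004,0.002,0.007,-1.123],[-0.121,0.252,-0.004,0.002,0.007,-1.123],[-0.121,0.252,-0.004,0.002,0.007,-1.123],[-0.121,0.252,-0.004,0.002,0.007,-1.123],[-0.121,0.252,-0.004,0.002,0.007,-1.123],[-0.121,0.252,-0.004,0.002,0.007,-1.123],[-0.121,0.252,-0.004,0.002,0.007,-1.123],[-0.121,0.252,-0.004,0.002,0.007,-1.123]]]'
python3 go.py 562.5 -133.5 70 116.4
python3 - <<'E'
from m import *
im,hsv,P=cloud("side");cv2.imwrite("pics/c5.png",np.hstack([cv2.resize(im[250:430,210:405],(390,360),interpolation=2),cv2.resize(im[130:310,250:445],(390,360),interpolation=2)]))
im,d=r.snapshot("top");cv2.imwrite("pics/c6.png",np.hstack([cv2.resize(im[235:355,160:290],(390,360),interpolation=2),cv2.resize(im[220:340,295:425],(390,360),interpolation=2)]))
E
```

```text
time: 8.12
tool_pos: [561.8, -133.2, 148.8]
tcp_rot: [-179.9, -0.1, 116.3]
ft_force: [-0.4, -1.0, 0.6]
finger_gap: 68.4
[-0.0007, 0.0006, 0.0788] [-0.0013, -0.0014, -0.0014] t 8.12 F [-0.4 -1.   0.6] gap 68.4 pos [ 561.8 -133.2  148.8] [-1.799e+02 -1.000e-01  1.163e+02]
```

View pics/c5.png

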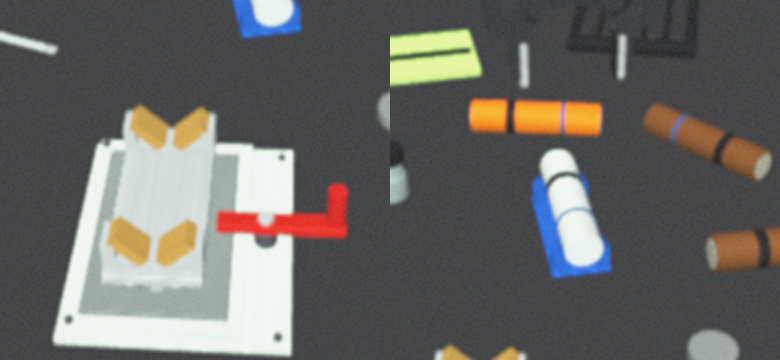

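View pics/c6.png

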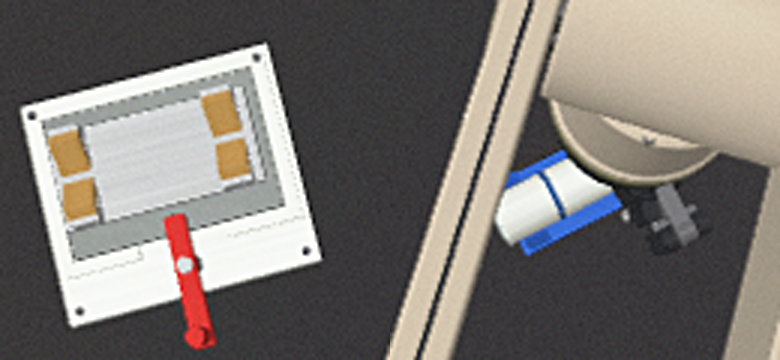

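Both views show the turnbutton locked: it is square to the V, with its nose on the grey foot and its peg pointing away. The fingers straddle the barrel, with tips at about (317,160) and (365,158) in the full side image. I'm descending to grasp.

```bash
python3 -m crank '[[[-0.0007,0.0006,0.06,-0.0013,-0.0014,-0.0014],[-0.0007,0.0006,0.11,-0.0013,-0.0014,-0.0014],[-0.0007,0.0006,0.134,-0.0013,-0.0014,-0.0014],[-0.0007,0.0006,0.134,-0.0013,-0.0014,-0.0014],[-0.0007,0.0006,0.134,-0.0013,-0.0014,-0.0014]]]'
python3 -m crank '[[[0,0,0,0,0,0],[0,0,0,0,0,0],[0,0,0,0,0,0],[0,0,0,0,0,0]]]' 0.8 50
python3 go.py 562.5 -133.5 70 116.4
```

```text
time: 8.85
tool_pos: [564.1, -133.9, 17.1]
tcp_rot: [179.9, 0.1, 116.4]
ft_force: [-0.3, -0.5, -0.2]
finger_gap: 68.2
time: 9.35
tool_pos: [563.1, -135.6, 19.1]
tcp_rot: [-180.0, 0.2, 116.4]
ft_force: [-14.1, -4.0, 15.8]
finger_gap: 30.3
[0.002, 0.0003, -0.051] [-0.0006, 0.0035, 0.0003] t 9.35 F [-14.1  -4.   15.8] gap 30.3 pos [ 563.1 -135.6   19.1] [-180.     0.2  116.4]
```

```bash
python3 -m crank '[[[0,0,0,0,0,0],[0,0,0,0,0,0],[0,0,0,0,0,0]]]' 0.4
python3 go.py 562.2 -133.9 13 116.4
```

```text
time: 9.72
tool_pos: [563.3, -135.4, 19.2]
tcp_rot: [-180.0, 0.2, 116.4]
ft_force: [-0.3, -0.3, -0.8]
finger_gap: 51.3
[0.0019, -0.0003, 0.0062] [-0.0002, 0.0037, 0.0005] t 9.72 F [-0.3 -0.3 -0.8] gap 51.3 pos [ 563.3 -135.4   19.2] [-180.     0.2  116.4]
```

```bash
python3 -m crank '[[[0.0015,-0.0012,0.007,0,0.0037,0],[0.0015,-0.0012,0.007,0,0.0037,0],[0.0015,-0.0012,0.007,0,0.0037,0]]]' 
python3 -m crank '[[[0,0,0,0,0,0],[0,0,0,0,0,0],[0,0,0,0,0,0],[0,0,0,0,0,0]]]' 0.8 60
python3 go.py 562.2 -133.9 13 116.4
```

```text
time: 10.1
tool_pos: [561.4, -134.5, 11.8]
tcp_rot: [-180.0, -0.0, 116.4]
ft_force: [-0.9, -0.2, 0.6]
finger_gap: 51.3
time: 10.6
tool_pos: [562.2, -134.4, 12.4]
tcp_rot: [179.9, 0.0, 116.4]
ft_force: [5.2, 2.6, 0.8]
finger_gap: 30.2
[0.0005, 0.0002, -0.0006] [0.0009, 0.0003, 0.0005] t 10.6 F [5.2 2.6 0.8] gap 30.2 pos [ 562.2 -134.4   12.4] [179.9   0.  116.4]
```

```bash
python3 -m crank '[[[0,0,-0.03,0,0,0],[0,0,-0.08,0,0,0],[0,0,-0.13,0,0,0],[0,0,-0.14,0,0,0],[0,0,-0.14,0,0,0]]]' 
python3 go.py 547 143.1 130 103.9
```

```text
time: 11.22
tool_pos: [561.8, -134.7, 152.2]
tcp_rot: [180.0, 0.0, 116.4]
ft_force: [0.0, -0.4, -2.6]
finger_gap: 30.7
[0.2554, 0.1103, 0.0221] [0.0007, 0.0005, 0.2185] t 11.22 F [ 0.  -0.4 -2.6] gap 30.7 pos [ 561.8 -134.7  152.2] [180.    0.  116.4]
```

```bash
python3 -m crank '[[[0.255,0.11,0.012,0,0,0.2185],[0.255,0.11,0.012,0,0,0.2185],[0.255,0.11,0.012,0,0,0.2185],[0.255,0.11,0.012,0,0,0.2185],[0.255,0.11,0.012,0,0,0.2185],[0.255,0.11,0.012,0,0,0.2185],[0.255,0.11,0.012,0,0,0.2185],[0.255,0.11,0.012,0,0,0.2185]]]' 
python3 go.py 547 143.1 100 103.9
python3 - <<'E'
from m import *
im,hsv,P=cloud("side");cv2.imwrite("pics/c7.png",cv2.resize(im[210:430,190:415],(700,684),interpolation=2)[:600])
X,Y,Z=P[...,0],P[...,1],P[...,2]
m=(abs(X-547)<80)&(abs(Y-143)<90)&(hsv[...,1]<45)&(hsv[...,2]>150)&(Z>120)&(Z<190)
Q=P[m];print(m.sum(),np.percentile(Q,[2,50,98],axis=0).round(1))
E
```

```text
time: 12.22
tool_pos: [546.6, 141.4, 139.2]
tcp_rot: [-180.0, 0.0, 103.8]
ft_force: [0.4, -0.2, -1.2]
finger_gap: 30.5
[0.0016, 0.0009, 0.0392] [-0.0009, 0.0006, -0.0014] t 12.22 F [ 0.4 -0.2 -1.2] gap 30.5 pos [546.6 141.4 139.2] [-180.     0.   103.8]
2151 [[517.5 107.7 147.5]
 [535.6 174.  171.5]
 [563.2 206.9 176.2]]
```

View pics/c7.png

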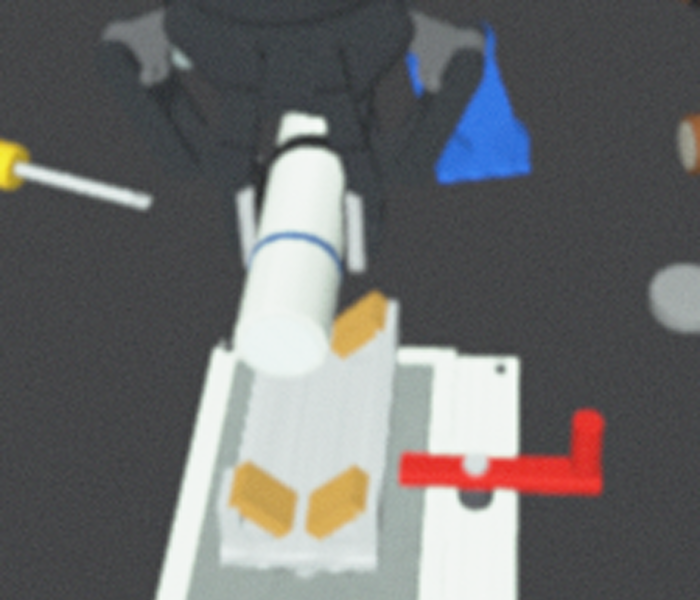

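```bash
python3 -m crank '[[[0.0016,0.001,0.03,0,0,0],[0.0016,0.001,0.055,0,0,0],[0.0016,0.001,0.075,0,0,0],[0.0016,0.001,0.079,0,0,0],[0.0016,0.001,0.079,0,0,0]]]' 
python3 go.py 547 143.1 55 103.9
python3 - <<'E'
from m import *
im,hsv,P=cloud("side");cv2.imwrite("pics/c8.png",cv2.resize(im[230:430,200:400],(600,600),interpolation=2))
E
```

```text
time: 12.9
tool_pos: [547.7, 142.9, 60.9]
tcp_rot: [180.0, 0.0, 103.8]
ft_force: [-0.8, 0.7, -2.2]
finger_gap: 30.3
[0.0004, -0.0006, 0.0059] [0.0001, 0.0006, -0.002] t 12.9 F [-0.8  0.7 -2.2] gap 30.3 pos [547.7 142.9  60.9] [180.    0.  103.8]
```

View pics/c8.png

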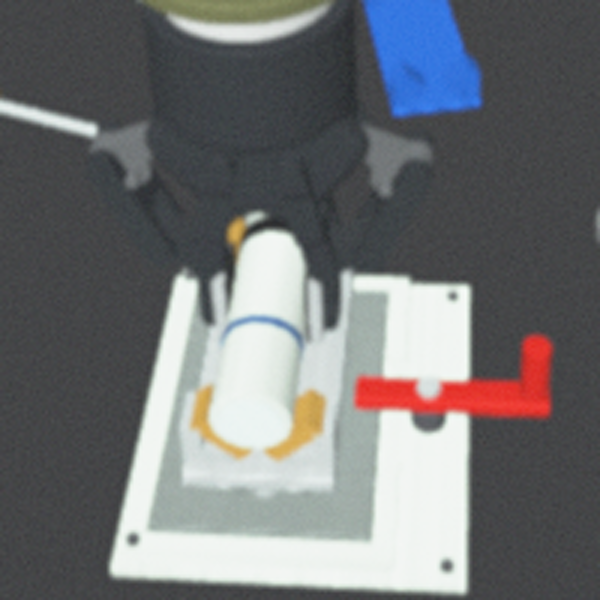

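```bash
python3 - <<'E'
from m import *
a=np.radians(103.9);ax=np.array([np.cos(a),np.sin(a)])
for c,o in(("side",[545.6,144.8]),("top",[548.4,141.5])):
    im,hsv,P=cloud(c)
    d=(P[...,:2]-o);t=d@ax;n=d@np.array([ax[1],-ax[0]]);Z=P[...,2]
    m=(abs(n)<20)&(abs(t)<90)&(hsv[...,1]<45)&(hsv[...,2]>130)&(Z>72)&(Z<105)
    print(c,m.sum())
    if m.sum()>20: print(np.percentile(t[m],[0.5,2,50,98,99.5]).round(1),np.percentile(n[m],[1,50,99]).round(1))
    nb=m&(t>20); print("near half n",np.percentile(n[nb],[1,50,99]).round(1), "zmax",np.percentile(Z[nb],98).round(1))
    blue=(abs(n)<25)&(abs(t)<80)&(abs(hsv[...,0]-110)<15)&(hsv[...,1]>90)&(Z>75); print("blueband t",np.median(t[blue]) if blue.any() else None)
    if c=="top": cv2.imwrite("pics/c9.png",cv2.resize(im[235:355,160:290],(650,600),interpolation=2))
E
```

```text
side 1794
[-32.9 -21.9  32.3  63.9  64.4] [-18.8  -0.7  18.8]
near half n [-14.8  -0.7  15.5] zmax 98.3
blueband t 26.400757113728186
top 418
[-65.8 -65.4 -46.3  62.5  64.8] [-15.   -2.2  15.4]
near half n [-14.7 -12.4  -7.2] zmax 94.1
blueband t -25.065022761687892
```

View pics/c9.png

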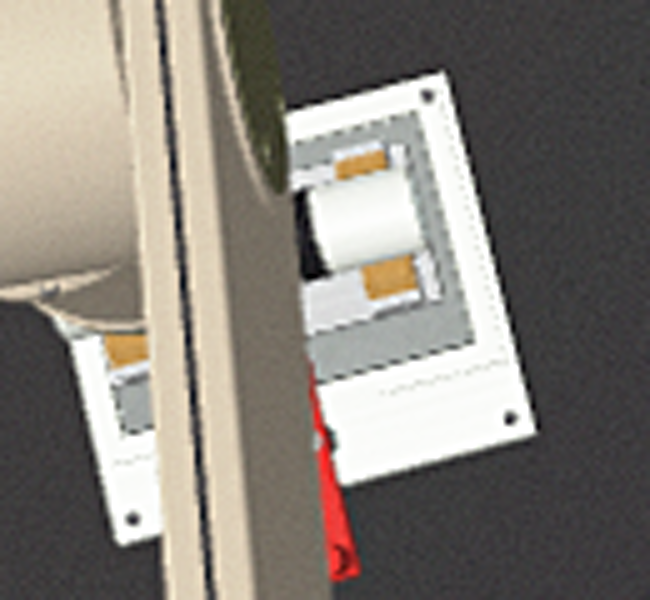

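The barrel is centred to within about 1 mm in both axes: end faces at +64.4 and -65.6 mm, lateral extent -14.8 to +15.5. I'm lowering it slowly.

```bash
python3 -m crank '[[[0,0,0.004,0,0,0],[0,0,0.007,0,0,0],[0,0,0.009,0,0,0],[0,0,0.009,0,0,0]]]' 
python3 -m crank '[[[0,0,0.001,0,0,0],[0,0,0.002,0,0,0],[0,0,0.002,0,0,0]]]' 
python3 go.py 547 143.1 50 103.9
```

```text
time: 13.55
tool_pos: [548.1, 143.2, 52.5]
tcp_rot: [179.9, 0.0, 103.8]
ft_force: [0.3, 0.1, -2.0]
finger_gap: 30.2
time: 13.92
tool_pos: [548.3, 143.2, 50.9]
tcp_rot: [179.9, 0.0, 103.8]
ft_force: [-2.4, -0.9, 4.1]
finger_gap: 30.2
[0.0002, -0.0013, 0.0009] [0.0016, 0.0008, -0.0014] t 13.93 F [-2.4 -0.9  4.1] gap 30.2 pos [548.3 143.2  50.9] [179.9   0.  103.8]
```

```bash
python3 -m crank '[[[0,-0.0007,0.0005,0,0,0],[0,-0.0007,0.001,0,0,0],[0,-0.0007,0.001,0,0,0]]]' 
python3 go.py 547 143.1 50 103.9;python3 -c "
from bench import r;print(r.sense()['wrist_torque'])"
```

```text
time: 14.3
tool_pos: [548.2, 143.2, 50.4]
tcp_rot: [179.8, 0.0, 103.8]
ft_force: [-0.2, 1.0, 4.2]
finger_gap: 30.3
[0.0002, -0.0012, 0.0004] [0.0029, 0.0008, -0.0014] t 14.3 F [-0.2  1.   4.2] gap 30.3 pos [548.2 143.2  50.4] [179.8   0.  103.8]
[ 0.05674225 -0.10240462  0.25177826]
```

```bash
python3 -m crank '[[[0,0,0.0015,0,0,0],[0,0,0.003,0,0,0],[0,0,0.003,0,0,0],[0,0,0.003,0,0,0]]]' 
python3 go.py 547 143.1 50 103.9;python3 -c "
from bench import r;print(r.sense()['wrist_torque'])"
```

```text
time: 14.8
tool_pos: [548.2, 143.2, 47.7]
tcp_rot: [179.8, 0.0, 103.8]
ft_force: [-1.7, -0.2, 7.8]
finger_gap: 30.4
[0.0002, -0.0012, -0.0023] [0.0029, 0.0008, -0.0013] t 14.8 F [-1.7 -0.2  7.8] gap 30.4 pos [548.2 143.2  47.7] [179.8   0.  103.8]
[-0.03045607  0.4276834   0.25501133]
```

```bash
python3 -m crank '[[[0,-0.0005,0.001,0,0,0],[0,-0.0005,0.002,0,0,0],[0,-0.0005,0.002,0,0,0],[0,-0.0005,0.002,0,0,0]]]' 
python3 go.py 547 143.1 50 103.9
cat > pad.py <<'E'
from m import *
a=np.radians(103.9);ax=np.array([np.cos(a),np.sin(a)])
for c,o in(("side",[545.6,144.8]),("top",[548.4,141.5])):
    acc=[]
    for _ in range(2):
        im,hsv,P=cloud(c);H,S,V=hsv[...,0],hsv[...,1],hsv[...,2]
        d=(P[...,:2]-o);t=d@ax;n=d@np.array([ax[1],-ax[0]]);Z=P[...,2]
        br=(H>8)&(H<28)&(S>100)&(V>80)&(abs(n)<36)&(abs(t)<65)
        for sg in(-1,1):
          for st in(-1,1):
            q=br&(n*sg>8)&(t*st>30)
            if q.sum()>15: print(c,"n",sg,"t",st,q.sum(),"z at face minus |n|",np.median(Z[q]-abs(n[q])).round(2),"zmax",np.percentile(Z[q],95).round(1))
        w=(abs(n)<6)&(abs(t)<63)&(hsv[...,1]<45)&(V>130)&(Z>60)&(Z<105);print("barrel top",[np.percentile(Z[w&(t*s>25)],75).round(1) for s in(-1,1) if (w&(t*s>25)).sum()>10])
        # deck between saddles
cv2.imwrite("pics/p%.2f.png"%r.sense()["time"],cv2.resize(r.snapshot("side")[0][230:430,200:400],(600,600),interpolation=2))
E
python3 pad.py
```

```text
time: 15.3
tool_pos: [548.2, 143.2, 46.5]
tcp_rot: [179.8, 0.1, 103.8]
ft_force: [-3.0, 0.1, 9.0]
finger_gap: 30.4
[0.0002, -0.0011, -0.0035] [0.0037, 0.0009, -0.0012] t 15.3 F [-3.   0.1  9. ] gap 30.4 pos [548.2 143.2  46.5] [1.798e+02 1.000e-01 1.038e+02]
side n -1 t 1 121 z at face minus |n| 41.88 zmax 64.7
side n 1 t -1 34 z at face minus |n| 41.88 zmax 68.1
side n 1 t 1 76 z at face minus |n| 41.86 zmax 65.0
barrel top [np.float64(82.5)]
side n -1 t 1 127 z at face minus |n| 41.73 zmax 64.6
side n 1 t -1 33 z at face minus |n| 40.78 zmax 64.5
side n 1 t 1 79 z at face minus |n| 41.64 zmax 65.1
barrel top [np.float64(82.7)]
top n -1 t -1 56 z at face minus |n| 41.87 zmax 65.0
top n -1 t 1 44 z at face minus |n| 40.5 zmax 65.6
top n 1 t -1 45 z at face minus |n| 41.08 zmax 65.7
barrel top [np.float64(82.6)]
top n -1 t -1 57 z at face minus |n| 41.55 zmax 65.0
top n -1 t 1 45 z at face minus |n| 41.3 zmax 66.1
top n 1 t -1 45 z at face minus |n| 40.7 zmax 64.8
barrel top [np.float64(82.6)]
```

```bash
python3 -m crank '[[[0,-0.0015,0.0015,-0.002,0,0],[0,-0.0015,0.003,-0.0037,0,0],[0,-0.0015,0.003,-0.0037,0,0],[0,-0.0015,0.003,-0.0037,0,0]]]' 
python3 go.py 547 143.1 50 103.9; python3 pad.py
```

```text
time: 16.05
tool_pos: [548.3, 143.2, 45.1]
tcp_rot: [179.4, 0.1, 103.8]
ft_force: [0.7, 1.3, 11.0]
finger_gap: 30.2
[0.0002, -0.0012, -0.0049] [0.0107, 0.001, -0.001] t 16.05 F [ 0.7  1.3 11. ] gap 30.2 pos [548.3 143.2  45.1] [1.794e+02 1.000e-01 1.038e+02]
side n -1 t 1 120 z at face minus |n| 40.53 zmax 63.6
side n 1 t -1 34 z at face minus |n| 40.64 zmax 64.2
side n 1 t 1 76 z at face minus |n| 40.01 zmax 63.6
barrel top [np.float64(81.2)]
side n -1 t 1 119 z at face minus |n| 41.12 zmax 63.5
side n 1 t -1 33 z at face minus |n| 39.5 zmax 63.3
side n 1 t 1 77 z at face minus |n| 40.37 zmax 63.5
barrel top [np.float64(81.3)]
top n -1 t -1 57 z at face minus |n| 40.44 zmax 64.7
top n -1 t 1 36 z at face minus |n| 38.38 zmax 65.9
top n 1 t -1 43 z at face minus |n| 40.27 zmax 63.6
barrel top [np.float64(81.6)]
top n -1 t -1 57 z at face minus |n| 41.23 zmax 63.7
top n -1 t 1 36 z at face minus |n| 37.85 zmax 63.4
top n 1 t -1 43 z at face minus |n| 40.47 zmax 64.5
barrel top [np.float64(81.3)]
```

```bash
python3 -m crank '[[[0,-0.0004,0.0011,0,0,0],[0,-0.0004,0.0011,0,0,0],[0,-0.0004,0.0011,0,0,0],[0,-0.0004,0.0011,0,0,0],[0,-0.0004,0.0011,0,0,0],[0,-0.0004,0.0011,0,0,0]]]' 
python3 go.py 547 143.1 50 103.9; python3 pad.py; python3 go.py 547 143.1 50 103.9; ls pics
```

```text
time: 17.05
tool_pos: [548.3, 143.3, 45.0]
tcp_rot: [179.3, 0.1, 103.9]
ft_force: [-3.9, -0.5, 10.8]
finger_gap: 30.2
[0.0002, -0.0012, -0.005] [0.0115, 0.0011, -0.0008] t 17.05 F [-3.9 -0.5 10.8] gap 30.2 pos [548.3 143.3  45. ] [1.793e+02 1.000e-01 1.039e+02]
side n -1 t 1 124 z at face minus |n| 40.43 zmax 63.3
side n 1 t -1 33 z at face minus |n| 40.54 zmax 64.1
side n 1 t 1 78 z at face minus |n| 40.45 zmax 64.0
barrel top [np.float64(81.1)]
side n -1 t 1 126 z at face minus |n| 40.26 zmax 63.1
side n 1 t -1 33 z at face minus |n| 39.9 zmax 63.9
side n 1 t 1 74 z at face minus |n| 40.05 zmax 63.8
barrel top [np.float64(81.0)]
top n -1 t -1 57 z at face minus |n| 40.85 zmax 63.7
top n -1 t 1 36 z at face minus |n| 38.98 zmax 63.4
top n 1 t -1 43 z at face minus |n| 39.18 zmax 64.3
barrel top [np.float64(81.6)]
top n -1 t -1 57 z at face minus |n| 40.49 zmax 63.0
top n -1 t 1 36 z at face minus |n| 38.4 zmax 63.5
top n 1 t -1 42 z at face minus |n| 39.62 zmax 63.9
barrel top [np.float64(81.3)]
[0.0002, -0.0013, -0.005] [0.0116, 0.0011, -0.0009] t 17.3 F [-3.7  0.1 11.1] gap 30.7 pos [548.3 143.3  45. ] [1.793e+02 1.000e-01 1.038e+02]
c1.png
c2.png
c3.png
c4.png
c5.png
c6.png
c7.png
c8.png
c9.png
p15.50.png
p16.25.png
p17.25.png
side0.png
top0.png
```

```bash
python3 -m crank '[[[0,-0.0013,0.0016,0,0,0],[0,-0.0013,0.0016,0,0,0],[0,-0.0013,0.0016,0,0,0],[0,-0.0013,0.0016,0,0,0],[0,-0.0013,0.0016,0,0,0],[0,-0.0013,0.0016,0,0,0]]]' 
python3 go.py 547 143.1 50 103.9; python3 pad.py|grep side; python3 go.py 547 143.1 50 103.9; ls pics
```

```text
time: 18.05
tool_pos: [548.4, 143.2, 44.9]
tcp_rot: [179.2, 0.1, 103.9]
ft_force: [-0.6, 0.5, 11.4]
finger_gap: 30.2
[0.0002, -0.0013, -0.0051] [0.0142, 0.0012, -0.0008] t 18.05 F [-0.6  0.5 11.4] gap 30.2 pos [548.4 143.2  44.9] [1.792e+02 1.000e-01 1.039e+02]
side n -1 t 1 123 z at face minus |n| 39.83 zmax 62.7
side n 1 t -1 32 z at face minus |n| 40.89 zmax 63.5
side n 1 t 1 76 z at face minus |n| 40.09 zmax 63.2
side n -1 t 1 124 z at face minus |n| 40.25 zmax 63.1
side n 1 t -1 31 z at face minus |n| 40.29 zmax 63.6
side n 1 t 1 74 z at face minus |n| 40.27 zmax 63.2
[0.0002, -0.0013, -0.0052] [0.0142, 0.0013, -0.0007] t 18.3 F [-0.1  1.3 10.9] gap 30.5 pos [548.3 143.3  44.8] [1.792e+02 1.000e-01 1.039e+02]
c1.png
c2.png
c3.png
c4.png
c5.png
c6.png
c7.png
c8.png
c9.png
p15.50.png
p16.25.png
p17.25.png
p18.25.png
side0.png
top0.png
```

View pics/p18.25.png

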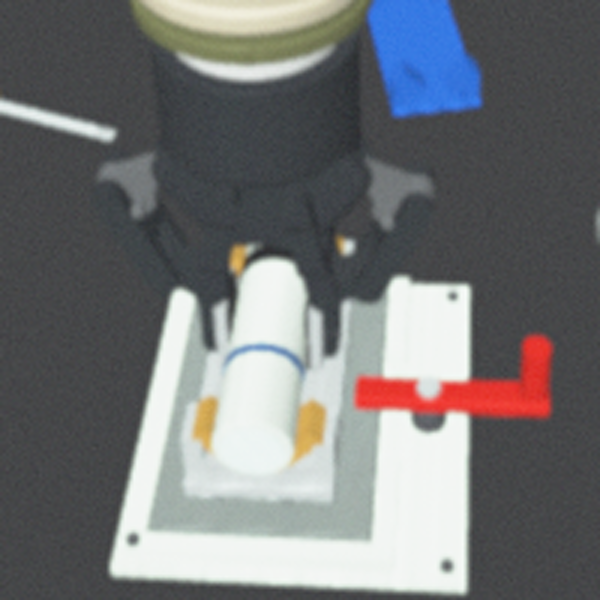

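The barrel's near end, at crop (255,447), sits between both brass pads at (205,422) and (312,430). The block is pressed down and the turnbutton is still locked across at (450,393). I'm handing in now.

```bash
python3 -c "
from bench import r
print(r.hand_in());s=r.sense();print(s['time'],s['ft_force'],s['tool_pos'])"
```

```text
the job is handed in; nothing more can be done
None
the job is handed in; nothing more can be done
```

I handed the job in at about 18.3 s, with the turnbutton locked and the barrel held pressed down in the V. `hand_in` gives no verdict, so this rests on my own checks.

- **Turnbutton:** I swung it by its peg to the stop. There the peg moved only 0.5 mm under 18 N. It sits at about -166°, straight away from the V-block, and the last side picture still shows it locked.
- **Barrel:** I took the silver barrel from the blue rest. My first grip was about 6 mm too high, so I let go and regripped before lifting. It went into the V centred along it to within about 1 mm.
- **Press:** At the end the upward force was 11 N, with almost no sideways force (about 1 N or less), so both V faces bear about equally.
- **Sink depth:** The estimates do not fully agree. Tool height and camera depth give about 6.5 mm. The spring force gives 6 to 8 mm, depending on whether the barrel's weight is counted. All are close to the 7 mm half-way point.
- **Tilt:** The gripper ended about 0.8° off vertical under the load.
- **Other objects:** I never went near the vials, lens cap, screwdriver or look-alikes, but took no separate final picture of all of them.

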